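Find the binding pulley by hand and pull it for rework

ROBOT

A 6-joint arm with a two-finger parallel gripper is mounted at the origin on the work surface; the furniture and walls round the work are solid. World frame = base frame: x ahead of the robot, y to its left, z up, the work surface at z = 0. Lengths are in mm, angles in rad, forces in N, time in s.
With the tool pointing down it reaches from about 250 to 725 mm from the base axis. Payload 4 kg.
Tool frame: the origin (TCP) lies midway between the tips of the shut fingers; the grasp point (between the pads) lies 19 mm behind it; z points along the fingers, y is the line along which they close (so a half turn about z gives the same grasp; the last joint's range is limited). The gripper opens to 85 mm and grips with 20 to 120 N. Pads are 22 mm wide; open, the fingers measure 114 mm over their backs; the gripper's body (76 mm by 85 mm) begins 54 mm behind the grasp point. The pads swing forward as they close: fully open they stand 13 mm farther back than shut.
Start: joints at [-1.227, 0.241, 0.005, 1.335, 0, 1.571], TCP at [168.532, -470.74, 231.306] pointing down, gripper open.
Joint ranges: [-2.72, 2.72], [-1.05, 1.87], [-1.09, 1.28], [-1.99, 2.15], [-1.42, 1.44], [-3.14, 3.14]. Speed limits (rad/s): [2.79, 2.79, 3.14, 3.14, 3.14, 3.14].

INTERFACE

Orientations are given as a unit quaternion [w, x, y, z].
In Python, from plant import sensors, optics, order gives the robot as it stands.
- The arm moves only by the shell command python3 -m pendant 'ROWS' [FORCE]. ROWS is JSON, a list of rows, each an object with "travel": the shift along the tool's x, y, z in units of 100 mm (1.0 is 100 mm), a list of three; "rotation": the turn, a rotation vector about the tool's x, y, z in units of 90 degrees (1.0 is 90 degrees), a list of three; "fingers": the opening, from -1 (shut) to 1 (fully open), so that 0 is half open. In form: [{"travel": [x, y, z], "rotation": [wx, wy, wz], "fingers": fingers}, ...]. A call has 1 to 8 rows; each row shifts and turns the commanded pose from where the row before left it, along the tool's axes as they then stand; what a row does not reach is not made up. A row lasts 1/12 s, in which the tool goes at most 41.7 mm and 7.16 degrees, less where a joint would pass 70% of its speed; a pose out of reach is approached as far as the arm can. A call with a number of a shift or a turn outside -1 to 1 is refused whole. A call with a gripper value outside its range is refused whole. The fingers move at their own pace and stop on an object; FORCE is the grip in N (left out, the last holds). Time passes only in rows, so rows that do not move let the fingers close. It gives the time, the measured TCP pose, the force, the opening and the grip force at its end, in the units of the state.
- sensors.observe(): the state, without advancing time (a new reading comes with each control period).
- optics.read_camera(name): name is "side" or "top"; returns the picture (420x560x3 uint8, red, green, blue); there is no depth.
- optics.camera_params(name): a dict with "fx", "fy", "cx", "cy" (pixels), "R" (3x3) and "t" (3): a world point X has camera coordinates R X + t. Camera axes: x right, y down, z forward; pixel columns grow to the right and rows downward; lengths in mm; the calibration is good to about 2 mm. A picture is of the moment at which its call begins. camera_params takes no time and is no camera call.
- order.finish_job(): hands the job in; it is judged then, once.
The state is a dict: "clock": time; "joints": joint angles; "dq": joint speeds; "effort": joint torques, N m; "eef_pos": TCP position; "orientation": TCP orientation; "ft_force": force on the tool from outside, world axes, zero at the start; "wrist_torque": the same for the moment, N m; "width": opening from 0.0 (shut) to 1.0 (fully open); "grip_force": force on a finger pad.
Only numpy, scipy, OpenCV 4.12 (cv2) and the standard library are available. Lean on these libraries where they do the work, as an engineer would, in place of code of your own. Each camera call takes 0.05 s, during which the arm holds its last target. There are 200 camera calls.

TASK

Three belt pulleys on bearing blocks stand in the nests of the test rack, and one of them binds. Turn each pulley half a turn in its nest by pushing its crank pin gently, feel its drag, then take the binding one by its rim or block, lift it out and set it down gently and upright inside the shallow blue tray beside the rack. Leave the two free-running pulleys seated in their nests, do not grip the thin pins, tip no pulley, and leave everything else where it lies.

Things in the scene. Friction and masses are not known exactly. Their poses are not given: they have to be found in the camera images.
- test_rack: fixed aluminium test rack, 96 x 330 x 16 mm, origin at the centre of its underside on the bench, long side along its own y. Three square nests, 8 mm deep (their floor is 8 mm over the bench), 59 mm wide, at y = -110, 0 and +110 mm
- unit_a: pulley unit, one of three that look alike, about 0.9 kg, loose in a nest (which one, varies), 1.5 mm play a side. Origin: centre of its underside, z up. Dark steel bearing block 56 x 56 x 24 mm; over it, 27 to 41 mm above the origin, a grey pulley 60 mm across that turns about the unit's z axis and may be gripped across its rim from above; its axle end stands 2 mm proud. A crank pin stands on it
- unit_b: pulley unit like unit_a. Exactly one of unit_a, unit_b and unit_c binds; which one is not told
- unit_c: pulley unit like unit_a. All stand in the rack at the rack's own yaw. Pushed hard sideways, a unit tips in its nest
- wheel_a (a joint): turn of unit_a's pulley in rad, no end stops, positive counter-clockwise from above; starts between -0.6 and 0.6 and counts on; at 0 the pin lies on the unit's +x side. A free-running pulley turns with under 0.5 N at the pin; the binding one takes about 3.5 N all the way round
- wheel_b (a joint): turn of the pulley of unit_b, as wheel_a
- wheel_c (a joint): turn of the pulley of unit_c, as wheel_a
- pin_a: steel crank pin of unit_a, upright, 10 mm thick, 22 mm tall, standing on the pulley's top face 24 mm off the axis and turning with it; origin at its foot, 41 mm above the unit's origin
- pin_b: crank pin of unit_b, as pin_a
- pin_c: crank pin of unit_c, as pin_a
- tray: fixed, empty, shallow blue tray, 182 x 282 x 28 mm, on the bench to the left of the rack; long side along its own y. Origin at the centre of its underside; floor 3 mm over the bench; room inside 162 x 262 mm, walls 25 mm high
- cutters: bystander: side cutters, 34 x 116 x 10 mm, lying loose on the bench; origin under its centre
- marker: bystander: dark marker pen, 12 x 130 x 13 mm, lying loose on the bench; origin under its centre
There are look-alikes about, which are no part of the job. Leave any yellow look-alike of the unit_c alone.

How it is judged (in metres and radians):
On the way:
1. every pulley has been turned about half a turn in its nest (its turn reads beyond 2.4 rad one way or the other) ((value of joint wheel_a above 2.4 rad or value of joint wheel_a below -2.4 rad) and (value of joint wheel_b above 2.4 rad or value of joint wheel_b below -2.4 rad) and (value of joint wheel_c above 2.4 rad or value of joint wheel_c below -2.4 rad) and distance of each of unit_a, unit_b, unit_c from where it was at the start of the episode below 0.012 m), for 0.1 s.
At the end, for the whole second after the job is handed in: The binding unit (its bearing sits 0.02 mm low: too little to measure, it must be felt) stands upright within 0.08 rad and still on the blue tray's floor; the two free-running units stand level in the nests they started in, within 8 mm and 0.05 rad (((z of pin_a in the frame of unit_a below 0.04099 m and x of unit_a in the frame of tray between -0.06 and 0.06 m and y of unit_a in the frame of tray between -0.11 and 0.11 m and height (world z) of unit_a below 0.008 m and angle between unit_a's own z axis and vertical below 0.08 rad and linear speed of unit_a below 0.01 m/s) or (not (z of pin_a in the frame of unit_a below 0.04099 m) and distance of unit_a from where it was at the start of the episode below 0.008 m and angle between unit_a's own z axis and vertical below 0.05 rad)) and ((z of pin_b in the frame of unit_b below 0.04099 m and x of unit_b in the frame of tray between -0.06 and 0.06 m and y of unit_b in the frame of tray between -0.11 and 0.11 m and height (world z) of unit_b below 0.008 m and angle between unit_b's own z axis and vertical below 0.08 rad and linear speed of unit_b below 0.01 m/s) or (not (z of pin_b in the frame of unit_b below 0.04099 m) and distance of unit_b from where it was at the start of the episode below 0.008 m and angle between unit_b's own z axis and vertical below 0.05 rad)) and ((z of pin_c in the frame of unit_c below 0.04099 m and x of unit_c in the frame of tray between -0.06 and 0.06 m and y of unit_c in the frame of tray between -0.11 and 0.11 m and height (world z) of unit_c below 0.008 m and angle between unit_c's own z axis and vertical below 0.08 rad and linear speed of unit_c below 0.01 m/s) or (not (z of pin_c in the frame of unit_c below 0.04099 m) and distance of unit_c from where it was at the start of the episode below 0.008 m and angle between unit_c's own z axis and vertical below 0.05 rad))); the robot touches nothing.
It fails at once if a crank pin pushed or squeezed by the fingers with more than 15 N (contact force between the fingers and pin_a above 15 N or contact force between the fingers and pin_b above 15 N or contact force between the fingers and pin_c above 15 N).
It fails at once if a pulley unit tipped by more than 0.35 rad (angle between any of unit_a, unit_b, unit_c's own z axis and vertical above 0.35 rad).
It fails at once if a pulley unit dropped or thrown (faster than 0.3 m/s without the fingers on it) ((linear speed of unit_a above 0.3 m/s and contact force between the fingers and unit_a below 0.5 N) or (linear speed of unit_b above 0.3 m/s and contact force between the fingers and unit_b below 0.5 N) or (linear speed of unit_c above 0.3 m/s and contact force between the fingers and unit_c below 0.5 N)).
It fails at once if the side cutters or the marker moved by more than 20 mm (distance of any of cutters, marker from where it was at the start of the episode above 0.02 m).
It also fails if it takes over 72 s, if anything falls off the work surface, if the arm or the gripper's body presses on something with over 40 N, if the wrist force passes 120 N, or if a joint passes its speed limit or range.

## Working session

There is one attempt and no reset: what is moved stays moved. The work goes in short steps, Python scripts to look and compute and a shell command to move; the robot and the scene stay as the last step left them, time stands still between calls to the robot, and variables do not carry over. Pictures are saved under pics/ and viewed, at most 10 in all, crops included, and the job is handed in when it is done.

```bash
mkdir -p pics; ls; python3 - <<'E'
from plant import sensors,optics
import cv2,numpy as np
for n in("top","side"):
    im=optics.read_camera(n);cv2.imwrite(f"pics/{n}0.png",im[:,:,::-1])
    p=optics.camera_params(n);print(n,{k:np.round(v,4).tolist() for k,v in p.items()})
s=sensors.observe();print(s)
E
```

```text
pics
top {'fx': 495.6256, 'fy': 495.6256, 'cx': 268.837, 'cy': 208.1749, 'R': [[0.0246, -0.9997, -0.0084], [-0.9978, -0.024, -0.0624], [0.0622, 0.01, -0.998]], 't': [43.3827, 512.8493, 1268.7105]}
side {'fx': 521.2476, 'fy': 521.2476, 'cx': 278.0083, 'cy': 203.6897, 'R': [[-0.9646, -0.2633, -0.014], [-0.0962, 0.4008, -0.9111], [0.2455, -0.8775, -0.4119]], 't': [522.5649, 104.7992, 1550.3609]}
{'clock': 0.1, 'joints': array([-1.22702320e+00,  2.41341231e-01,  3.84124058e-03,  1.33520329e+00,
       -2.65180182e-05,  1.57079563e+00]), 'dq': array([-1.21232792e-04, -1.93003855e-03,  3.14106118e-03,  1.35382303e-03,
        4.22075414e-04, -7.59363850e-05]), 'effort': array([-2.48407250e-04, -3.73137081e+01,  2.53010345e+01,  1.08426248e-02,
       -1.46448059e-05,  1.00897552e-05]), 'eef_pos': array([ 168.3192815 , -470.20546086,  230.49343087]), 'orientation': array([-9.37160218e-04,  9.85263331e-01,  1.71041690e-01, -1.76147618e-04]), 'ft_force': array([-0.69704462, -0.28093297,  0.04197924]), 'wrist_torque': array([ 0.00527997, -0.01782589,  0.01817901]), 'grip_force': 0.0, 'width': 1.0023434729244163}
```

View pics/top0.png

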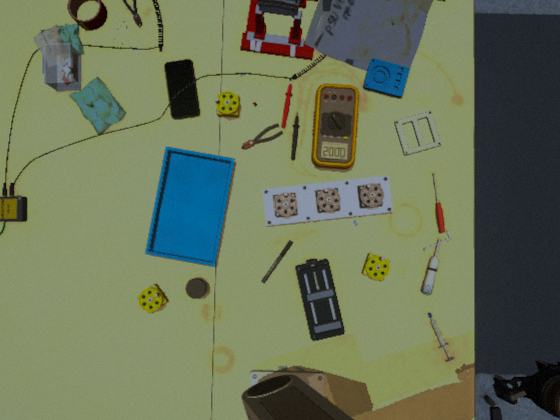

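View pics/side0.png

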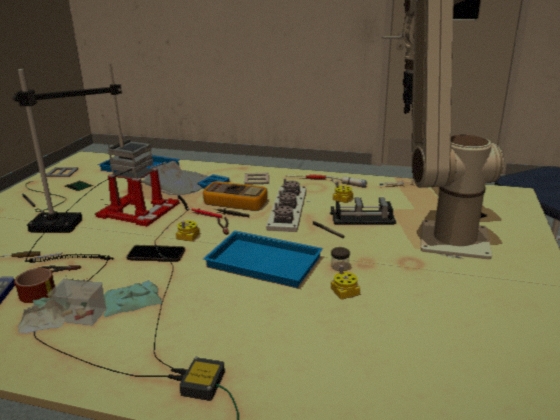

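The top view shows the rack units at about (286,205), (328,200) and (371,196). These could be mistaken for them: yellow look-alikes at (228,103), (376,266) and (152,298), and a dark knob at (197,288). I choose the three grey ones in the rack. The tray is at (191,206), the marker at (277,261) and the cutters at (262,136).

```bash
cat >h.py <<'E'
import cv2,numpy as np
from plant import sensors,optics
def ray(n,uv,z):
    p=optics.camera_params(n);R=np.array(p['R']);t=np.array(p['t'])
    d=R.T@np.array([(uv[0]-p['cx'])/p['fx'],(uv[1]-p['cy'])/p['fy'],1]);c=-R.T@t
    return c+d*(z-c[2])/d[2]
def proj(n,X):
    p=optics.camera_params(n);c=np.array(p['R'])@np.array(X)+p['t']
    return [p['fx']*c[0]/c[2]+p['cx'],p['fy']*c[1]/c[2]+p['cy']]
def crop(n,im,x,y,w,h,k,f): cv2.imwrite(f,cv2.resize(im[y:y+h,x:x+w,::-1],None,fx=k,fy=k,interpolation=cv2.INTER_CUBIC))
E
python3 - <<'E'
from h import *
im=optics.read_camera("top");hsv=cv2.cvtColor(im,cv2.COLOR_RGB2HSV)
m=((hsv[...,1]<70)&(hsv[...,2]>110)).astype(np.uint8)*255
m[:170]=0;m[235:]=0;m[:,:255]=0;m[:,400:]=0
m=cv2.morphologyEx(m,cv2.MORPH_OPEN,np.ones((3,3)))
pts=cv2.findNonZero(m);r=cv2.minAreaRect(pts);B=cv2.boxPoints(r);print('rack',r)
W=np.array([ray("top",b,16) for b in B]);print(W.round(1),W.mean(0).round(1))
print([np.linalg.norm(W[i]-W[i-1]).round(1) for i in range(4)])
b=cv2.inRange(hsv,(95,120,60),(115,255,255));b[:140]=0;b[280:]=0;b[:,:130]=0;b[:,250:]=0
r=cv2.minAreaRect(cv2.findNonZero(b));W=np.array([ray("top",q,25) for q in cv2.boxPoints(r)]);print('tray',W.round(1),W.mean(0).round(1),[np.linalg.norm(W[i]-W[i-1]).round(1) for i in range(4)])
a=cv2.resize(im[170:235,255:400,::-1],None,fx=5.5,fy=5.5,interpolation=cv2.INTER_CUBIC)
cv2.imwrite("pics/c1.png",a); print(a.shape)
E
```

```text
rack ((326.0, 202.0), (64.0, 142.0), 90.0)
[[ 610.4   94.4   16. ]
 [ 619.1 -274.8   16. ]
 [ 452.9 -276.2   16. ]
 [ 443.9   90.    16. ]] [531.6 -91.7  16. ]
[np.float64(166.6), np.float64(369.3), np.float64(166.2), np.float64(366.3)]
tray [[387.4 371.2  25. ]
 [667.  331.4  25. ]
 [638.  148.8  25. ]
 [359.5 190.8  25. ]] [513.  260.5  25. ] [np.float64(182.5), np.float64(282.4), np.float64(185.0), np.float64(281.6)]
(358, 798, 3)
```

View pics/c1.png

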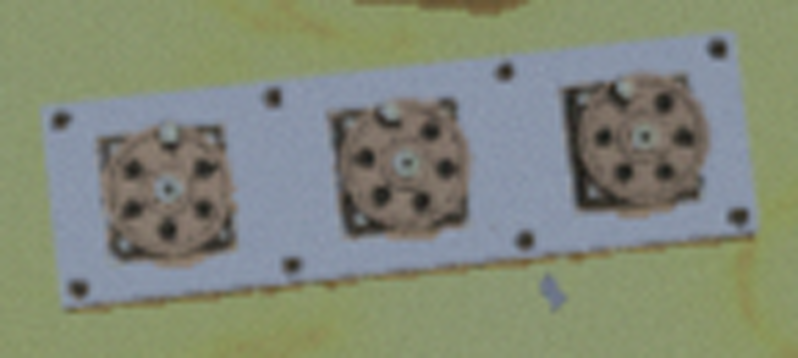

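The crop confirms three grey pulleys in the aluminium rack. Axle ends are at about (169,188), (406,162) and (644,136), and pins at (168,130), (388,111) and (622,90). All pins lie on the far side (+x).

```bash
python3 - <<'E'
from h import *
f=lambda x,y:((x+.5)/5.5-.5+255,(y+.5)/5.5-.5+170)
C=np.array([ray("top",f(*q),16) for q in [(44,105),(732,35),(756,235),(64,308)]]);print(C.round(1),C.mean(0).round(1))
e=(C[0]-C[1]+C[3]-C[2])/2;yaw=np.arctan2(-e[0],e[1]);print('yaw',yaw,np.linalg.norm(e))
cen=C.mean(0);ey=np.array([-np.sin(yaw),np.cos(yaw)])
for a,p,k in [((169,188),(168,130),110),((406,162),(388,111),0),((644,136),(622,90),-110)]:
    A=ray("top",f(*a),51);P=ray("top",f(*p),70);d=(P-A)[:2]
    print('axle',A.round(1),'nest',(cen[:2]+k*ey).round(1),'pin',P.round(1),'r',np.hypot(*d).round(1),'ang rel',(np.arctan2(d[1],d[0])-yaw).round(2))
# side check of axle heights
im=optics.read_camera("side")
s=sensors.observe()
from scipy.spatial.transform import Rotation as Ro
q=s['orientation'];print(Ro.from_quat([q[1],q[2],q[3],q[0]]).as_matrix().round(3))
for n in("top","side"):
  p=optics.camera_params(n);print(n,(-np.array(p['R']).T@p['t']).round(0))
E
```

```text
[[ 562.    73.3   16. ]
 [ 602.9 -250.8   16. ]
 [ 508.6 -263.    16. ]
 [ 466.4   61.5   16. ]] [535.  -94.7  16. ]
yaw 0.12752960409122902 326.94009955111125
axle [521.6  14.2  51. ] nest [521.   14.4] pin [546.5  15.7  70. ] r 25.0 ang rel -0.07
axle [536.2 -94.2  51. ] nest [535.  -94.7] pin [557.5 -83.5  70. ] r 23.8 ang rel 0.33
axle [ 550.7 -202.9   51. ] nest [ 549.  -203.8] pin [ 569.6 -189.    70. ] r 23.4 ang rel 0.51
[[ 0.941  0.337 -0.   ]
 [ 0.337 -0.941  0.001]
 [-0.    -0.001 -1.   ]]
top [ 432.   43. 1299.]
side [ 134. 1456.  741.]
```

```bash
cat >>h.py <<'E'
from scipy.spatial.transform import Rotation as Ro
def st():
    s=sensors.observe();q=s['orientation'];M=Ro.from_quat([q[1],q[2],q[3],q[0]]).as_matrix()
    return s,np.array(s['eef_pos']),M,np.arctan2(M[1,0],M[0,0])
def go(T,yaw):
    "tool-frame travel (before rotating) and z rotation in units to reach T,yaw"
    s,p,M,y=st();d=M.T@(np.array(T)-p)/100;r=-((yaw-y+np.pi)%(2*np.pi)-np.pi)/(np.pi/2)
    print('t',s['clock'],'pos',p.round(1),'yaw',round(y,3),'q',s['joints'].round(2),'w',round(s['width'],3),'F',s['ft_force'].round(2));print('travel',d.round(3),'rot',round(r,3))
U={'R':(550,-203.3),'M':(535.6,-94.5),'L':(521.3,14.3)}
def pin(u,rel):
    a=rel+.1275;return U[u][0]+24*np.cos(a),U[u][1]+24*np.sin(a)
E
python3 -c "
from h import *
go([*pin('R',.51),130],.637)"
```

```text
t 0.2 pos [ 168.4 -470.4  230.7] yaw 0.344 q [-1.23  0.24  0.    1.34 -0.    1.57] w 1.0 F [0.2  0.14 0.61]
travel [ 4.723 -1.296  1.009] rot -0.187
```

```bash
python3 -m pendant '[{"travel":[0.34,-0.09,0],"rotation":[0,0,0],"fingers":-0.48},{"travel":[0.34,-0.09,0],"rotation":[0,0,0],"fingers":-0.48},{"travel":[0.34,-0.09,0],"rotation":[0,0,0],"fingers":-0.48},{"travel":[0.34,-0.09,0],"rotation":[0,0,0],"fingers":-0.48},{"travel":[0.34,-0.09,0],"rotation":[0,0,0],"fingers":-0.48},{"travel":[0.34,-0.09,0],"rotation":[0,0,0],"fingers":-0.48},{"travel":[0.34,-0.09,0],"rotation":[0,0,0],"fingers":-0.48}]'
python3 -m pendant '[{"travel":[0.34,-0.09,0.1],"rotation":[0,0,0],"fingers":-0.48},{"travel":[0.34,-0.09,0.1],"rotation":[0,0,0],"fingers":-0.48},{"travel":[0.34,-0.09,0.1],"rotation":[0,0,0],"fingers":-0.48},{"travel":[0.34,-0.09,0.15],"rotation":[0,0,0],"fingers":-0.48},{"travel":[0.34,-0.09,0.2],"rotation":[0,0,0],"fingers":-0.48},{"travel":[0.34,-0.09,0.2],"rotation":[0,0,-0.07],"fingers":-0.48},{"travel":[0,0,0.1],"rotation":[0,0,-0.07],"fingers":-0.48},{"travel":[0,0,0.06],"rotation":[0,0,-0.047],"fingers":-0.48}]'
python3 -m pendant '[{"travel":[0,0,0],"rotation":[0,0,0],"fingers":-0.48},{"travel":[0,0,0],"rotation":[0,0,0],"fingers":-0.48}]'
python3 -c "
from h import *
go([*pin('R',.51),100],.637)
im=optics.read_camera('top');a=im[150:250,250:410];b=optics.read_camera('side')[150:250,220:380]
cv2.imwrite('pics/c2.png',cv2.resize(np.hstack([a,b])[:,:,::-1],(800,250),interpolation=cv2.INTER_CUBIC))"
```

```text
clock: 0.78
eef_pos: [372.5, -329.9, 231.2]
orientation: [-0.0, 0.985, 0.171, -0.0]
ft_force: [0.8, -0.2, -0.1]
width: 0.26
grip_force: 0.0
clock: 1.45
eef_pos: [545.6, -209.2, 127.3]
orientation: [-0.001, 0.948, 0.318, -0.002]
ft_force: [-0.6, -0.2, -1.6]
width: 0.259
grip_force: 0.0
clock: 1.62
eef_pos: [544.8, -211.3, 129.6]
orientation: [-0.001, 0.95, 0.313, -0.001]
ft_force: [-0.2, 0.3, -0.5]
width: 0.261
grip_force: 0.0
t 1.6167 pos [ 544.8 -211.3  129.6] yaw 0.636 q [-0.37  0.47  0.06  1.17 -0.    2.14] w 0.261 F [-0.18  0.34 -0.49]
travel [ 0.329 -0.033  0.296] rot -0.001
```

View pics/c2.png

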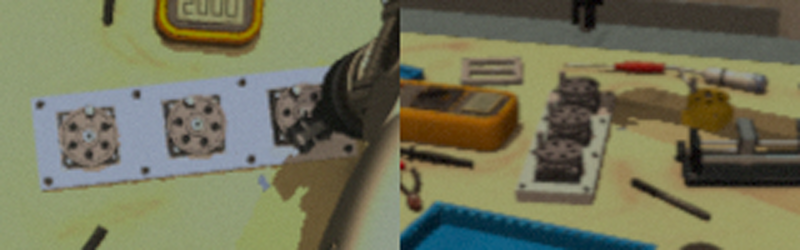

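The gripper is at the near side of the right unit and its view is partly blocked. I correct by 33 mm and descend over the pin, watching the force.

```bash
python3 -m pendant '[{"travel":[0.16,-0.02,0.1],"rotation":[0,0,0],"fingers":-0.48},{"travel":[0.17,-0.013,0.2],"rotation":[0,0,0],"fingers":-0.48},{"travel":[0,0,0.2],"rotation":[0,0,0],"fingers":-0.48},{"travel":[0,0,0.06],"rotation":[0,0,0],"fingers":-0.48},{"travel":[0,0,0.06],"rotation":[0,0,0],"fingers":-0.48},{"travel":[0,0,0],"rotation":[0,0,0],"fingers":-0.48}]'
python3 -c "
from h import *
go([*pin('R',.51),53],.637)"
```

```text
clock: 2.22
eef_pos: [569.1, -189.3, 67.5]
orientation: [-0.001, 0.95, 0.313, -0.001]
ft_force: [-0.7, -0.1, -0.2]
width: 0.26
grip_force: 0.0
t 2.2167 pos [ 569.1 -189.3   67.5] yaw 0.637 q [-0.32  0.55  0.03  1.05  0.    2.18] w 0.26 F [-0.67 -0.06 -0.19]
travel [ 0.003 -0.001  0.145] rot -0.0
```

```bash
python3 -m pendant '[{"travel":[0,0,0.07],"rotation":[0,0,0],"fingers":-0.48},{"travel":[0,0,0.07],"rotation":[0,0,0],"fingers":-0.48},{"travel":[0,0,0],"rotation":[0,0,0],"fingers":-0.48}]'
python3 -m pendant '[{"travel":[-0.0015,-0.0264,0],"rotation":[0,0,-0.07],"fingers":-0.48},{"travel":[-0.0015,-0.0264,0],"rotation":[0,0,-0.07],"fingers":-0.48},{"travel":[-0.0015,-0.0264,0],"rotation":[0,0,-0.07],"fingers":-0.48},{"travel":[-0.0015,-0.0264,0],"rotation":[0,0,-0.07],"fingers":-0.48}]'
python3 -m pendant '[{"travel":[-0.0015,-0.0264,0],"rotation":[0,0,-0.07],"fingers":-0.48},{"travel":[-0.0015,-0.0264,0],"rotation":[0,0,-0.07],"fingers":-0.48}]'
python3 -c "
from h import *
go([*pin('R',1.17),53],1.2975)"
```

```text
clock: 2.47
eef_pos: [569.1, -189.4, 53.5]
orientation: [-0.0, 0.95, 0.313, -0.0]
ft_force: [-0.1, 0.3, -0.3]
width: 0.263
grip_force: 0.0
clock: 2.8
eef_pos: [562.8, -183.5, 54.8]
orientation: [0.001, 0.857, 0.515, 0.001]
ft_force: [2.3, -2.6, -3.2]
width: 0.261
grip_force: 1.6
clock: 2.97
eef_pos: [558.3, -181.4, 54.9]
orientation: [0.002, 0.795, 0.606, 0.001]
ft_force: [3.8, -1.3, -3.0]
width: 0.256
grip_force: 1.7
t 2.9667 pos [ 558.3 -181.4   54.9] yaw 1.302 q [-0.31  0.54 -0.04  1.   -0.    1.53] w 0.256 F [ 3.8  -1.28 -3.03]
travel [ 0.007 -0.021  0.019] rot 0.003
```

```bash
python3 -m pendant '[{"travel":[0,0,0],"rotation":[0,0,0],"fingers":-0.48},{"travel":[0,0,0],"rotation":[0,0,0],"fingers":-0.48},{"travel":[0,0,0],"rotation":[0,0,0],"fingers":-0.48}]'
python3 -c "
from h import *
go([*pin('R',1.17),53],1.2975)
a=optics.read_camera('top')[150:250,290:430];b=optics.read_camera('side')[150:250,240:380]
cv2.imwrite('pics/c3.png',cv2.resize(np.hstack([a,b])[:,:,::-1],(800,286),interpolation=cv2.INTER_CUBIC))"
```

```text
clock: 3.22
eef_pos: [557.9, -181.0, 54.9]
orientation: [0.001, 0.798, 0.603, 0.001]
ft_force: [2.5, -1.6, -1.0]
width: 0.259
grip_force: 1.7
t 3.2167 pos [ 557.9 -181.    54.9] yaw 1.295 q [-0.31  0.54 -0.04  1.   -0.    1.53] w 0.259 F [ 2.5  -1.6  -1.05]
travel [ 0.004 -0.016  0.019] rot -0.002
```

View pics/c3.png

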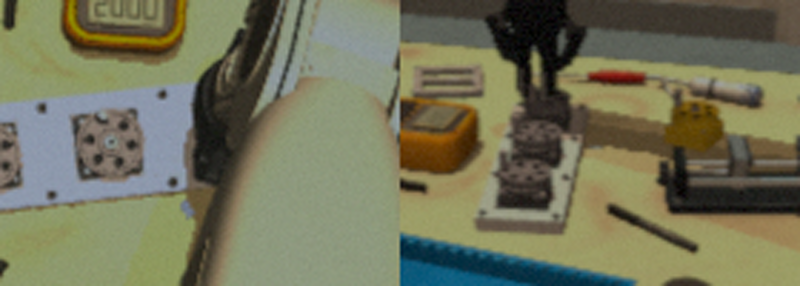

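The side crop shows the fork round the far unit's pin at (545,95), with the unit standing level. A steady drag of about 3 N suggests this is the binder. I continue the sweep.

```bash
python3 -m pendant '[{"travel":[-0.0015,-0.0264,0],"rotation":[0,0,-0.07],"fingers":-0.48},{"travel":[-0.0015,-0.0264,0],"rotation":[0,0,-0.07],"fingers":-0.48},{"travel":[-0.0015,-0.0264,0],"rotation":[0,0,-0.07],"fingers":-0.48},{"travel":[-0.0015,-0.0264,0],"rotation":[0,0,-0.07],"fingers":-0.48},{"travel":[-0.0015,-0.0264,0],"rotation":[0,0,-0.07],"fingers":-0.48}]'
python3 -m pendant '[{"travel":[-0.0015,-0.0264,0],"rotation":[0,0,-0.07],"fingers":-0.48},{"travel":[-0.0015,-0.0264,0],"rotation":[0,0,-0.07],"fingers":-0.48},{"travel":[-0.0015,-0.0264,0],"rotation":[0,0,-0.07],"fingers":-0.48},{"travel":[-0.0015,-0.0264,0],"rotation":[0,0,-0.07],"fingers":-0.48},{"travel":[-0.0015,-0.0264,0],"rotation":[0,0,-0.07],"fingers":-0.48}]'
python3 -c "
from h import *
go([*pin('R',2.27),53],2.3975)"
```

```text
clock: 3.73
eef_pos: [544.7, -180.1, 54.8]
orientation: [0.001, 0.601, 0.799, 0.001]
ft_force: [3.4, 0.6, -0.6]
width: 0.261
grip_force: 1.8
clock: 4.15
eef_pos: [533.2, -186.3, 54.7]
orientation: [0.0, 0.361, 0.932, 0.001]
ft_force: [3.1, 1.8, 0.4]
width: 0.261
grip_force: 1.7
t 4.15 pos [ 533.2 -186.3   54.7] yaw 2.402 q [-0.34  0.5  -0.1   0.97  0.    0.4 ] w 0.261 F [3.08 1.79 0.39]
travel [ 0.002 -0.011  0.017] rot 0.003
```

```bash
python3 -m pendant '[{"travel":[-0.0015,-0.0264,0],"rotation":[0,0,-0.07],"fingers":-0.48},{"travel":[-0.0015,-0.0264,0],"rotation":[0,0,-0.07],"fingers":-0.48},{"travel":[-0.0015,-0.0264,0],"rotation":[0,0,-0.07],"fingers":-0.48},{"travel":[-0.0015,-0.0264,0],"rotation":[0,0,-0.07],"fingers":-0.48},{"travel":[-0.0015,-0.0264,0],"rotation":[0,0,-0.07],"fingers":-0.48},{"travel":[-0.0015,-0.0264,0],"rotation":[0,0,-0.07],"fingers":-0.48},{"travel":[0,0,0],"rotation":[0,0,0],"fingers":-0.48}]'
python3 -m pendant '[{"travel":[0,0.03,0],"rotation":[0,0,0],"fingers":-0.48},{"travel":[0,0.03,0],"rotation":[0,0,0],"fingers":-0.48},{"travel":[0,0,0],"rotation":[0,0,0],"fingers":-0.48},{"travel":[0,0,-0.1],"rotation":[0,0,0],"fingers":-0.48},{"travel":[0,0,-0.2],"rotation":[0,0,0],"fingers":-0.48},{"travel":[0,0,-0.2],"rotation":[0,0,0],"fingers":-0.48},{"travel":[0,0,0],"rotation":[0,0,0],"fingers":-0.48}]'
python3 -c "
from h import *
go([*pin('M',.33),105],.4575)"
```

```text
clock: 4.73
eef_pos: [526.2, -200.7, 54.5]
orientation: [-0.0, 0.042, 0.999, 0.001]
ft_force: [0.6, 2.7, 2.2]
width: 0.258
grip_force: 1.2
clock: 5.32
eef_pos: [529.7, -196.8, 109.0]
orientation: [0.004, 0.043, 0.999, -0.001]
ft_force: [0.7, -0.6, 0.2]
width: 0.259
grip_force: 0.0
t 5.3167 pos [ 529.7 -196.8  109. ] yaw 3.056 q [-0.36  0.44 -0.04  1.09 -0.   -0.27] w 0.259 F [ 0.73 -0.56  0.21]
travel [-0.177  1.149  0.039] rot 1.654
```

```bash
python3 -m pendant '[{"travel":[-0.03,0.192,0],"rotation":[0,0,0],"fingers":-0.48},{"travel":[-0.03,0.192,0],"rotation":[0,0,0],"fingers":-0.48},{"travel":[-0.03,0.192,0],"rotation":[0,0,0],"fingers":-0.48},{"travel":[-0.03,0.192,0],"rotation":[0,0,0],"fingers":-0.48},{"travel":[-0.03,0.192,0],"rotation":[0,0,0],"fingers":-0.48},{"travel":[-0.03,0.192,0],"rotation":[0,0,0],"fingers":-0.48}]'
python3 -m pendant '[{"travel":[0,0,0],"rotation":[0,0,0.075],"fingers":-0.48},{"travel":[0,0,0],"rotation":[0,0,0.075],"fingers":-0.48},{"travel":[0,0,0],"rotation":[0,0,0.075],"fingers":-0.48},{"travel":[0,0,0],"rotation":[0,0,0.075],"fingers":-0.48},{"travel":[0,0,0],"rotation":[0,0,0.075],"fingers":-0.48},{"travel":[0,0,0],"rotation":[0,0,0.075],"fingers":-0.48},{"travel":[0,0,0],"rotation":[0,0,0.075],"fingers":-0.48},{"travel":[0,0,0],"rotation":[0,0,0.075],"fingers":-0.48}]'
python3 -m pendant '[{"travel":[0,0,0],"rotation":[0,0,0.075],"fingers":-0.48},{"travel":[0,0,0],"rotation":[0,0,0.075],"fingers":-0.48},{"travel":[0,0,0],"rotation":[0,0,0.075],"fingers":-0.48},{"travel":[0,0,0],"rotation":[0,0,0.075],"fingers":-0.48},{"travel":[0,0,0],"rotation":[0,0,0.075],"fingers":-0.48},{"travel":[0,0,0],"rotation":[0,0,0.075],"fingers":-0.48},{"travel":[0,0,0],"rotation":[0,0,0.075],"fingers":-0.48},{"travel":[0,0,0],"rotation":[0,0,0.075],"fingers":-0.48}]'
python3 -m pendant '[{"travel":[0,0,0],"rotation":[0,0,0.075],"fingers":-0.48},{"travel":[0,0,0],"rotation":[0,0,0.075],"fingers":-0.48},{"travel":[0,0,0],"rotation":[0,0,0.075],"fingers":-0.48},{"travel":[0,0,0],"rotation":[0,0,0.075],"fingers":-0.48},{"travel":[0,0,0],"rotation":[0,0,0.075],"fingers":-0.48},{"travel":[0,0,0],"rotation":[0,0,0.075],"fingers":-0.48},{"travel":[0,0,0],"rotation":[0,0,0],"fingers":-0.48},{"travel":[0,0,0],"rotation":[0,0,0],"fingers":-0.48}]'
python3 -c "
from h import *
go([*pin('M',.33),53],.4575)"
```

```text
clock: 5.82
eef_pos: [554.7, -81.7, 104.4]
orientation: [-0.0, 0.043, 0.999, -0.0]
ft_force: [0.2, 0.1, 0.5]
width: 0.263
grip_force: 0.0
clock: 6.48
eef_pos: [554.5, -82.5, 104.3]
orientation: [-0.0, 0.494, 0.869, -0.0]
ft_force: [-0.3, -0.1, -0.6]
width: 0.258
grip_force: 0.0
clock: 7.15
eef_pos: [554.5, -82.5, 104.3]
orientation: [0.0, 0.835, 0.55, -0.0]
ft_force: [-0.3, 0.1, -0.1]
width: 0.259
grip_force: 0.0
clock: 7.82
eef_pos: [554.6, -82.5, 104.3]
orientation: [0.0, 0.973, 0.231, -0.0]
ft_force: [0.1, -0.2, -0.0]
width: 0.259
grip_force: 0.0
t 7.8167 pos [554.6 -82.5 104.3] yaw 0.467 q [-0.15  0.44 -0.05  1.08 -0.    2.53] w 0.259 F [ 0.12 -0.18 -0.01]
travel [0.017 0.024 0.513] rot 0.006
```

```bash
python3 -m pendant '[{"travel":[0.017,0.024,0.1],"rotation":[0,0,0],"fingers":-0.48},{"travel":[0,0,0.15],"rotation":[0,0,0],"fingers":-0.48},{"travel":[0,0,0.1],"rotation":[0,0,0],"fingers":-0.48},{"travel":[0,0,0.08],"rotation":[0,0,0],"fingers":-0.48},{"travel":[0,0,0.07],"rotation":[0,0,0],"fingers":-0.48},{"travel":[0,0,0],"rotation":[0,0,0],"fingers":-0.48}]'
python3 -m pendant '[{"travel":[-0.0015,-0.0264,0],"rotation":[0,0,-0.07],"fingers":-0.48},{"travel":[-0.0015,-0.0264,0],"rotation":[0,0,-0.07],"fingers":-0.48},{"travel":[-0.0015,-0.0264,0],"rotation":[0,0,-0.07],"fingers":-0.48},{"travel":[-0.0015,-0.0264,0],"rotation":[0,0,-0.07],"fingers":-0.48},{"travel":[-0.0015,-0.0264,0],"rotation":[0,0,-0.07],"fingers":-0.48},{"travel":[-0.0015,-0.0264,0],"rotation":[0,0,-0.07],"fingers":-0.48}]'
python3 -c "
from h import *
go([*pin('M',.99),53],1.1175)"
```

```text
clock: 8.32
eef_pos: [556.0, -83.6, 52.3]
orientation: [-0.001, 0.973, 0.231, -0.002]
ft_force: [-0.2, 0.1, 0.1]
width: 0.265
grip_force: 0.0
clock: 8.82
eef_pos: [546.6, -72.9, 54.8]
orientation: [0.0, 0.844, 0.536, 0.0]
ft_force: [0.0, 0.1, 0.8]
width: 0.257
grip_force: 0.0
t 8.8167 pos [546.6 -72.9  54.8] yaw 1.13 q [-0.13  0.48 -0.14  0.96 -0.    1.88] w 0.257 F [0.02 0.07 0.79]
travel [-0.003 -0.004  0.018] rot 0.008
```

Free so far. I continue the sweep.

```bash
python3 -m pendant '[{"travel":[-0.0015,-0.0264,0],"rotation":[0,0,-0.07],"fingers":-0.48},{"travel":[-0.0015,-0.0264,0],"rotation":[0,0,-0.07],"fingers":-0.48},{"travel":[-0.0015,-0.0264,0],"rotation":[0,0,-0.07],"fingers":-0.48},{"travel":[-0.0015,-0.0264,0],"rotation":[0,0,-0.07],"fingers":-0.48},{"travel":[-0.0015,-0.0264,0],"rotation":[0,0,-0.07],"fingers":-0.48},{"travel":[-0.0015,-0.0264,0],"rotation":[0,0,-0.07],"fingers":-0.48}]'
python3 -m pendant '[{"travel":[-0.0015,-0.0264,0],"rotation":[0,0,-0.07],"fingers":-0.48},{"travel":[-0.0015,-0.0264,0],"rotation":[0,0,-0.07],"fingers":-0.48},{"travel":[-0.0015,-0.0264,0],"rotation":[0,0,-0.07],"fingers":-0.48},{"travel":[-0.0015,-0.0264,0],"rotation":[0,0,-0.07],"fingers":-0.48},{"travel":[-0.0015,-0.0264,0],"rotation":[0,0,-0.07],"fingers":-0.48},{"travel":[-0.0015,-0.0264,0],"rotation":[0,0,-0.07],"fingers":-0.48}]'
python3 -m pendant '[{"travel":[-0.0015,-0.0264,0],"rotation":[0,0,-0.07],"fingers":-0.48},{"travel":[-0.0015,-0.0264,0],"rotation":[0,0,-0.07],"fingers":-0.48},{"travel":[-0.0015,-0.0264,0],"rotation":[0,0,-0.07],"fingers":-0.48},{"travel":[-0.0015,-0.0264,0],"rotation":[0,0,-0.07],"fingers":-0.48},{"travel":[-0.0015,-0.0264,0],"rotation":[0,0,-0.07],"fingers":-0.48},{"travel":[-0.0015,-0.0264,0],"rotation":[0,0,-0.07],"fingers":-0.48},{"travel":[0,0,0],"rotation":[0,0,0],"fingers":-0.48}]'
python3 -m pendant '[{"travel":[0,0.03,0],"rotation":[0,0,0],"fingers":-0.48},{"travel":[0,0.03,0],"rotation":[0,0,0],"fingers":-0.48},{"travel":[0,0,0],"rotation":[0,0,0],"fingers":-0.48},{"travel":[0,0,-0.1],"rotation":[0,0,0],"fingers":-0.48},{"travel":[0,0,-0.2],"rotation":[0,0,0],"fingers":-0.48},{"travel":[0,0,-0.2],"rotation":[0,0,0],"fingers":-0.48},{"travel":[0,0,0],"rotation":[0,0,0],"fingers":-0.48}]'
python3 -c "
from h import *
go([*pin('L',-.07),105],.0575+np.pi)"
```

```text
clock: 9.32
eef_pos: [531.1, -71.1, 54.8]
orientation: [0.0, 0.625, 0.78, 0.0]
ft_force: [-0.6, 0.5, -0.5]
width: 0.259
grip_force: 0.0
clock: 9.82
eef_pos: [517.7, -79.3, 54.8]
orientation: [0.0, 0.339, 0.941, 0.0]
ft_force: [0.4, 0.3, -0.8]
width: 0.26
grip_force: 0.0
clock: 10.4
eef_pos: [512.2, -94.2, 54.8]
orientation: [0.001, 0.018, 1.0, -0.0]
ft_force: [-0.6, 0.7, -0.1]
width: 0.262
grip_force: 0.0
clock: 10.98
eef_pos: [515.0, -88.1, 108.9]
orientation: [0.004, 0.019, 1.0, -0.001]
ft_force: [0.5, -0.3, 1.0]
width: 0.258
grip_force: 0.0
t 10.9833 pos [515.  -88.1 108.9] yaw 3.103 q [-0.17  0.36 -0.16  1.04 -0.   -0.13] w 0.258 F [ 0.54 -0.33  1.04]
travel [-0.262  1.049  0.04 ] rot -0.061
```

```bash
python3 -m pendant '[{"travel":[-0.044,0.175,0],"rotation":[0,0,0],"fingers":-0.48},{"travel":[-0.044,0.175,0],"rotation":[0,0,0],"fingers":-0.48},{"travel":[-0.044,0.175,0],"rotation":[0,0,0],"fingers":-0.48},{"travel":[-0.044,0.175,0],"rotation":[0,0,0],"fingers":-0.48},{"travel":[-0.044,0.175,0],"rotation":[0,0,0],"fingers":-0.48},{"travel":[-0.042,0.174,0],"rotation":[0,0,0],"fingers":-0.48},{"travel":[0,0,0],"rotation":[0,0,-0.061],"fingers":-0.48},{"travel":[0,0,0],"rotation":[0,0,0],"fingers":-0.48}]'
python3 -c "
from h import *
go([*pin('L',-.07),53],.0575+np.pi)
a=optics.read_camera('top')[150:250,250:410]
cv2.imwrite('pics/c4.png',cv2.resize(a[:,:,::-1],(800,500),interpolation=cv2.INTER_CUBIC))"
```

```text
clock: 11.65
eef_pos: [542.3, 17.2, 104.3]
orientation: [-0.0, -0.031, 1.0, -0.0]
ft_force: [1.2, 0.4, -0.5]
width: 0.258
grip_force: 0.0
t 11.65 pos [542.3  17.2 104.3] yaw -3.08 q [ 0.03  0.41 -0.1   1.06 -0.   -0.03] w 0.258 F [ 1.23  0.44 -0.52]
travel [-0.029 -0.017  0.513] rot 0.002
```

View pics/c4.png

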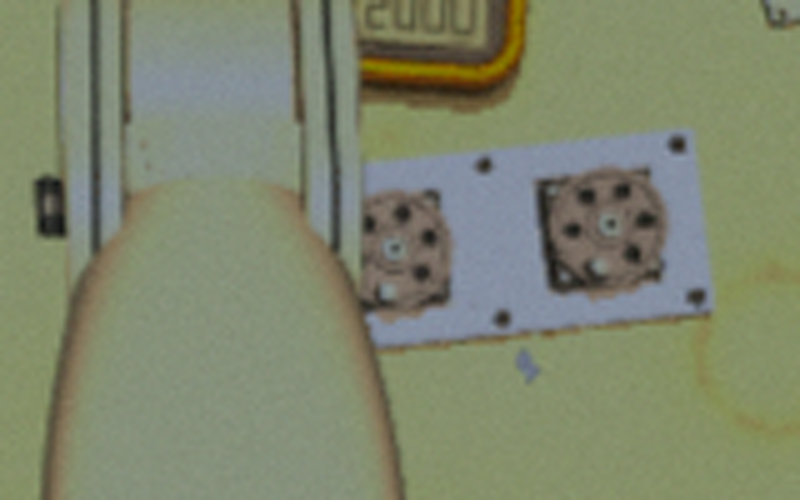

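Both turned pulleys are seated level. The mid axle is at (395,248) with its pin at (387,291), and the right axle is at (610,224) with its pin at (598,264). Now the left one, with a check of those two angles.

```bash
python3 - <<'E'
from h import *
f=lambda x,y:((x+.5)/5-.5+250,(y+.5)/5-.5+150)
for a,p in [((395,248),(387,291)),((610,224),(598,264))]:
    A=ray("top",f(*a),51);P=ray("top",f(*p),70);d=(P-A)[:2];print(A.round(1),np.hypot(*d).round(1),(np.arctan2(d[1],d[0])-.1275).round(2))
E
python3 -m pendant '[{"travel":[-0.029,-0.017,0.1],"rotation":[0,0,0],"fingers":-0.48},{"travel":[0,0,0.15],"rotation":[0,0,0],"fingers":-0.48},{"travel":[0,0,0.1],"rotation":[0,0,0],"fingers":-0.48},{"travel":[0,0,0.08],"rotation":[0,0,0],"fingers":-0.48},{"travel":[0,0,0.07],"rotation":[0,0,0],"fingers":-0.48},{"travel":[0,0,0],"rotation":[0,0,0],"fingers":-0.48}]'
python3 -m pendant '[{"travel":[0.0015,-0.0264,0],"rotation":[0,0,0.07],"fingers":-0.48},{"travel":[0.0015,-0.0264,0],"rotation":[0,0,0.07],"fingers":-0.48},{"travel":[0.0015,-0.0264,0],"rotation":[0,0,0.07],"fingers":-0.48},{"travel":[0.0015,-0.0264,0],"rotation":[0,0,0.07],"fingers":-0.48},{"travel":[0.0015,-0.0264,0],"rotation":[0,0,0.07],"fingers":-0.48},{"travel":[0.0015,-0.0264,0],"rotation":[0,0,0.07],"fingers":-0.48}]'
python3 -c "
from h import *
go([*pin('L',-.73),53],.0575+np.pi-.66)"
```

```text
[535.8 -94.6  51. ] 23.8 2.77
[ 550.5 -202.7   51. ] 23.8 2.61
clock: 12.2
eef_pos: [543.8, 14.1, 52.3]
orientation: [-0.002, -0.028, 1.0, -0.0]
ft_force: [-0.7, -0.1, 0.7]
width: 0.261
grip_force: 0.0
clock: 12.7
eef_pos: [541.3, -0.6, 54.8]
orientation: [0.0, 0.299, 0.954, 0.0]
ft_force: [-0.5, 0.5, -0.3]
width: 0.26
grip_force: 0.1
t 12.7 pos [541.3  -0.6  54.8] yaw 2.534 q [-0.    0.46 -0.17  0.94  0.    0.61] w 0.26 F [-0.5   0.51 -0.31]
travel [0.01  0.009 0.018] rot -0.003
```

```bash
python3 -m pendant '[{"travel":[0.0015,-0.0264,0],"rotation":[0,0,0.07],"fingers":-0.48},{"travel":[0.0015,-0.0264,0],"rotation":[0,0,0.07],"fingers":-0.48},{"travel":[0.0015,-0.0264,0],"rotation":[0,0,0.07],"fingers":-0.48},{"travel":[0.0015,-0.0264,0],"rotation":[0,0,0.07],"fingers":-0.48},{"travel":[0.0015,-0.0264,0],"rotation":[0,0,0.07],"fingers":-0.48},{"travel":[0.0015,-0.0264,0],"rotation":[0,0,0.07],"fingers":-0.48},{"travel":[0.0015,-0.0264,0],"rotation":[0,0,0.07],"fingers":-0.48}]'
python3 -m pendant '[{"travel":[0.0015,-0.0264,0],"rotation":[0,0,0.07],"fingers":-0.48},{"travel":[0.0015,-0.0264,0],"rotation":[0,0,0.07],"fingers":-0.48},{"travel":[0.0015,-0.0264,0],"rotation":[0,0,0.07],"fingers":-0.48},{"travel":[0.0015,-0.0264,0],"rotation":[0,0,0.07],"fingers":-0.48},{"travel":[0.0015,-0.0264,0],"rotation":[0,0,0.07],"fingers":-0.48},{"travel":[0.0015,-0.0264,0],"rotation":[0,0,0.07],"fingers":-0.48},{"travel":[0.0015,-0.0264,0],"rotation":[0,0,0.07],"fingers":-0.48}]'
python3 -m pendant '[{"travel":[0.0015,-0.0264,0],"rotation":[0,0,0.07],"fingers":-0.48},{"travel":[0.0015,-0.0264,0],"rotation":[0,0,0.07],"fingers":-0.48},{"travel":[0.0015,-0.0264,0],"rotation":[0,0,0.07],"fingers":-0.48},{"travel":[0.0015,-0.0264,0],"rotation":[0,0,0.07],"fingers":-0.48},{"travel":[0.0015,-0.0264,0],"rotation":[0,0,0.07],"fingers":-0.48},{"travel":[0.0015,-0.0264,0],"rotation":[0,0,0.07],"fingers":-0.48},{"travel":[0,0,0],"rotation":[0,0,0],"fingers":-0.48},{"travel":[0,0,0],"rotation":[0,0,0],"fingers":-0.48}]'
python3 -m pendant '[{"travel":[0,0.03,0],"rotation":[0,0,0],"fingers":-0.48},{"travel":[0,0.03,0],"rotation":[0,0,0],"fingers":-0.48},{"travel":[0,0,0],"rotation":[0,0,0],"fingers":-0.48},{"travel":[0,0,-0.1],"rotation":[0,0,0],"fingers":-0.48},{"travel":[0,0,-0.3],"rotation":[0,0,0],"fingers":-0.48},{"travel":[0,0,-0.3],"rotation":[0,0,0],"fingers":-0.48},{"travel":[0,0,-0.1],"rotation":[0,0,0],"fingers":-0.48},{"travel":[0,0,0],"rotation":[0,0,0],"fingers":-0.48}]'
python3 -c "
from h import *
go([550.3,-203,140],.1275)"
```

```text
clock: 13.28
eef_pos: [526.3, -10.6, 54.9]
orientation: [0.0, 0.636, 0.772, 0.0]
ft_force: [0.5, 0.3, 0.4]
width: 0.263
grip_force: 0.1
clock: 13.87
eef_pos: [508.6, -7.2, 54.9]
orientation: [0.0, 0.879, 0.477, 0.001]
ft_force: [0.2, -0.3, 0.0]
width: 0.261
grip_force: 0.1
clock: 14.53
eef_pos: [498.8, 5.2, 54.7]
orientation: [0.0, 0.985, 0.171, 0.0]
ft_force: [0.0, -0.2, -0.3]
width: 0.263
grip_force: 0.0
clock: 15.2
eef_pos: [503.2, -0.5, 138.2]
orientation: [0.001, 0.986, 0.17, 0.004]
ft_force: [0.8, 0.5, -0.9]
width: 0.263
grip_force: 0.0
t 15.2 pos [ 5.032e+02 -5.000e-01  1.382e+02] yaw 0.341 q [-0.    0.3  -0.16  1.1   0.    2.8 ] w 0.263 F [ 0.83  0.55 -0.87]
travel [-0.233  2.066 -0.015] rot 0.136
```

```bash
python3 -m pendant '[{"travel":[-0.033,0.295,0],"rotation":[0,0,0],"fingers":1},{"travel":[-0.033,0.295,0],"rotation":[0,0,0],"fingers":1},{"travel":[-0.033,0.295,0],"rotation":[0,0,0],"fingers":1},{"travel":[-0.033,0.295,0],"rotation":[0,0,0],"fingers":1},{"travel":[-0.033,0.295,0],"rotation":[0,0,0],"fingers":1},{"travel":[-0.033,0.295,0],"rotation":[0,0,0],"fingers":1},{"travel":[-0.033,0.295,0],"rotation":[0,0,0.068],"fingers":1},{"travel":[0,0,0],"rotation":[0,0,0.068],"fingers":1}]'
python3 -m pendant '[{"travel":[0,0,0],"rotation":[0,0,0],"fingers":1},{"travel":[0,0,0],"rotation":[0,0,0],"fingers":1}]'
python3 -c "
from h import *
go([550.3,-203,80],.1275)
a=optics.read_camera('top')[150:250,250:410]
cv2.imwrite('pics/c5.png',cv2.resize(a[:,:,::-1],(800,500),interpolation=cv2.INTER_CUBIC))"
```

```text
clock: 15.87
eef_pos: [547.9, -207.8, 132.7]
orientation: [0.001, 0.998, 0.058, -0.0]
ft_force: [0.2, 0.7, -0.9]
width: 1.001
grip_force: 0.0
clock: 16.03
eef_pos: [546.6, -202.7, 132.9]
orientation: [-0.001, 0.998, 0.065, -0.001]
ft_force: [-0.3, -0.3, -0.2]
width: 1.0
grip_force: 0.0
t 16.0333 pos [ 546.6 -202.7  132.9] yaw 0.129 q [-0.36  0.46  0.06  1.18  0.    2.66] w 1.0 F [-0.26 -0.28 -0.25]
travel [0.037 0.009 0.529] rot 0.001
```

View pics/c5.png

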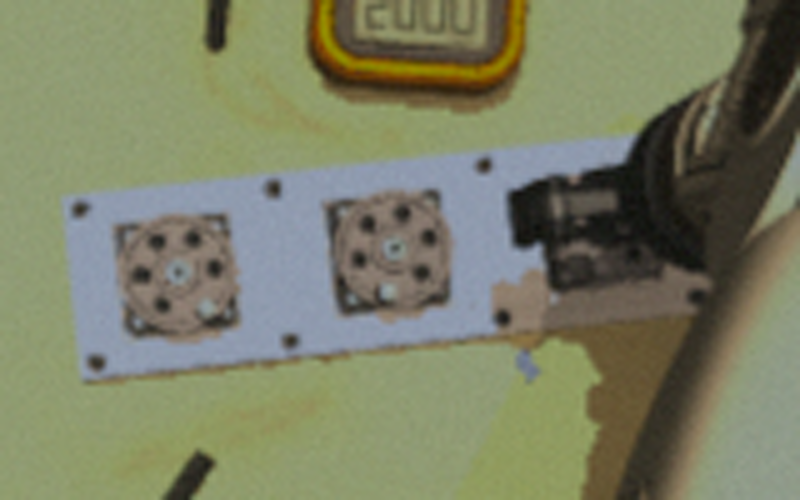

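The left axle is at (177,271) and its pin at (208,307). The gripper is open over the right unit. I check the left unit's angle precisely.

```bash
python3 - <<'E'
from h import *
f=lambda x,y:((x+.5)/5-.5+250,(y+.5)/5-.5+150)
for z in(66,71):
    A=ray("top",f(177,271),51);P=ray("top",f(208,307),z);d=(P-A)[:2];print(A.round(1),np.hypot(*d).round(1),(np.arctan2(d[1],d[0])-.1275).round(2))
E
```

```text
[521.5  15.   51. ] 24.3 -2.58
[521.5  15.   51. ] 24.4 -2.59
```

```bash
python3 -m pendant '[{"travel":[0.037,0.009,0.1],"rotation":[0,0,0],"fingers":1},{"travel":[0,0,0.2],"rotation":[0,0,0],"fingers":1},{"travel":[0,0,0.25],"rotation":[0,0,0],"fingers":1},{"travel":[0,0,0],"rotation":[0,0,0],"fingers":1}]'
python3 -m pendant '[{"travel":[0,0,0.15],"rotation":[0,0,0],"fingers":1},{"travel":[0,0,0.15],"rotation":[0,0,0],"fingers":1},{"travel":[0,0,0.15],"rotation":[0,0,0],"fingers":1},{"travel":[0,0,0.12],"rotation":[0,0,0],"fingers":1},{"travel":[0,0,0],"rotation":[0,0,0],"fingers":1},{"travel":[0,0,0],"rotation":[0,0,0],"fingers":1}]'
python3 -c "
from h import *
go([550.3,-203,19],.1275)"
```

```text
clock: 16.42
eef_pos: [548.0, -200.8, 74.0]
orientation: [-0.002, 0.998, 0.065, -0.004]
ft_force: [-1.0, 0.4, -0.7]
width: 1.001
grip_force: 0.0
clock: 16.92
eef_pos: [551.1, -202.5, 22.2]
orientation: [-0.0, 0.998, 0.064, -0.001]
ft_force: [-0.0, -0.7, 0.8]
width: 0.999
grip_force: 0.0
t 16.9167 pos [ 551.1 -202.5   22.2] yaw 0.129 q [-0.35  0.58 -0.06  0.93  0.    2.66] w 0.999 F [-0.02 -0.74  0.82]
travel [-0.009  0.004  0.032] rot 0.001
```

```bash
python3 -m pendant '[{"travel":[-0.008,0.004,0.03],"rotation":[0,0,0],"fingers":1},{"travel":[0,0,0],"rotation":[0,0,0],"fingers":0.6},{"travel":[0,0,0],"rotation":[0,0,0],"fingers":0.45},{"travel":[0,0,0],"rotation":[0,0,0],"fingers":0.35},{"travel":[0,0,0],"rotation":[0,0,0],"fingers":0.2},{"travel":[0,0,0],"rotation":[0,0,0],"fingers":0},{"travel":[0,0,0],"rotation":[0,0,0],"fingers":-0.2},{"travel":[0,0,0],"rotation":[0,0,0],"fingers":-0.2}]' 50
python3 -m pendant '[{"travel":[0,0,0],"rotation":[0,0,0],"fingers":-0.3},{"travel":[0,0,-0.05],"rotation":[0,0,0],"fingers":-0.3},{"travel":[0,0,-0.05],"rotation":[0,0,0],"fingers":-0.3},{"travel":[0,0,0],"rotation":[0,0,0],"fingers":-0.3},{"travel":[0,0,0],"rotation":[0,0,0],"fingers":-0.3}]'
```

```text
clock: 17.58
eef_pos: [551.2, -203.1, 20.7]
orientation: [-0.001, 0.998, 0.064, 0.001]
ft_force: [-1.3, 3.8, 5.7]
width: 0.689
grip_force: 52.3
clock: 18.0
eef_pos: [549.9, -203.8, 28.7]
orientation: [-0.0, 0.998, 0.063, -0.001]
ft_force: [0.4, 0.3, -7.2]
width: 0.681
grip_force: 55.7
```

It's held: width 58 mm and the weight is felt. I lift it clear.

```bash
python3 -m pendant '[{"travel":[0,0,-0.1],"rotation":[0,0,0],"fingers":-0.3},{"travel":[0,0,-0.15],"rotation":[0,0,0],"fingers":-0.3},{"travel":[0,0,-0.2],"rotation":[0,0,0],"fingers":-0.3},{"travel":[0,0,-0.2],"rotation":[0,0,0],"fingers":-0.3},{"travel":[0,0,-0.15],"rotation":[0,0,0],"fingers":-0.3},{"travel":[0,0,-0.1],"rotation":[0,0,0],"fingers":-0.3},{"travel":[0,0,0],"rotation":[0,0,0],"fingers":-0.3},{"travel":[0,0,0],"rotation":[0,0,0],"fingers":-0.3}]'
python3 -c "
from h import *
go([513,255,118],.1275)
b=optics.read_camera('side')[100:250,200:400]
cv2.imwrite('pics/c6.png',cv2.resize(b[:,:,::-1],(800,600),interpolation=cv2.INTER_CUBIC))"
```

```text
clock: 18.67
eef_pos: [550.7, -203.8, 119.5]
orientation: [0.0, 0.998, 0.063, 0.0]
ft_force: [-1.0, -1.3, -8.5]
width: 0.684
grip_force: 56.5
t 18.6667 pos [ 550.7 -203.8  119.5] yaw 0.127 q [-0.35  0.48  0.05  1.15 -0.    2.66] w 0.684 F [-1.04 -1.28 -8.52]
travel [ 0.207 -4.599  0.013] rot -0.0
```

View pics/c6.png

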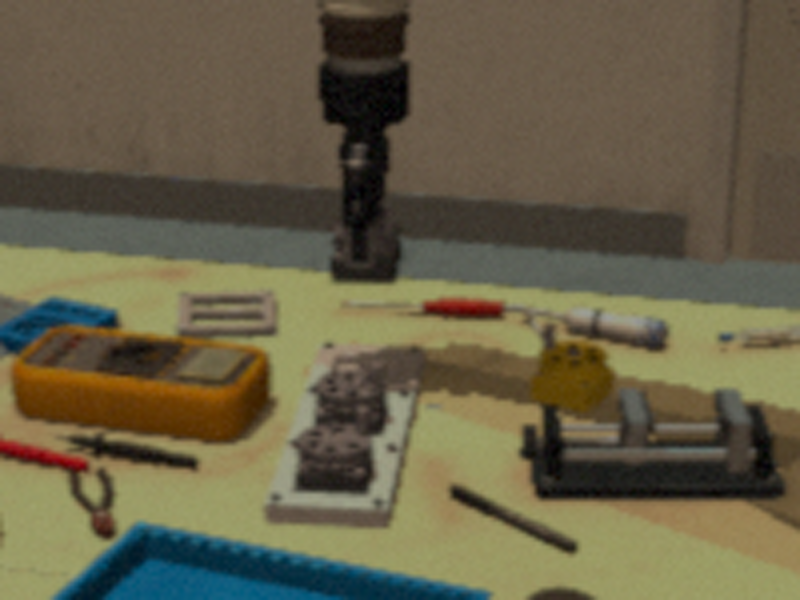

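The unit hangs upright from the gripper at (365,250), and the rack holds the other two. I turn the tool first so joint 6 stays in range over the tray.

```bash
python3 -m pendant '[{"travel":[0,0,0],"rotation":[0,0,-0.03],"fingers":-0.3},{"travel":[0,0,0],"rotation":[0,0,-0.06],"fingers":-0.3},{"travel":[0,0,0],"rotation":[0,0,-0.07],"fingers":-0.3},{"travel":[0,0,0],"rotation":[0,0,-0.07],"fingers":-0.3},{"travel":[0,0,0],"rotation":[0,0,-0.07],"fingers":-0.3},{"travel":[0,0,0],"rotation":[0,0,-0.07],"fingers":-0.3},{"travel":[0,0,0],"rotation":[0,0,-0.07],"fingers":-0.3},{"travel":[0,0,0],"rotation":[0,0,-0.07],"fingers":-0.3}]'
python3 -m pendant '[{"travel":[0,0,0],"rotation":[0,0,-0.07],"fingers":-0.3},{"travel":[0,0,0],"rotation":[0,0,-0.07],"fingers":-0.3},{"travel":[0,0,0],"rotation":[0,0,-0.07],"fingers":-0.3},{"travel":[0,0,0],"rotation":[0,0,-0.06],"fingers":-0.3},{"travel":[0,0,0],"rotation":[0,0,-0.04],"fingers":-0.3},{"travel":[0,0,0],"rotation":[0,0,0],"fingers":-0.3},{"travel":[0,0,0],"rotation":[0,0,0],"fingers":-0.3}]'
python3 -c "
from h import *
go([513,255,118],1.43)"
```

```text
clock: 19.38
eef_pos: [549.3, -203.2, 117.1]
orientation: [-0.002, 0.893, 0.45, -0.001]
ft_force: [-0.8, -0.5, -8.3]
width: 0.682
grip_force: 56.4
clock: 19.97
eef_pos: [549.7, -203.4, 117.7]
orientation: [-0.001, 0.761, 0.649, -0.001]
ft_force: [-0.3, -0.1, -8.0]
width: 0.682
grip_force: 56.4
t 19.9667 pos [ 549.7 -203.4  117.7] yaw 1.413 q [-0.35  0.48  0.05  1.15 -0.    1.37] w 0.682 F [-0.32 -0.05 -8.03]
travel [ 4.470e+00 -1.081e+00  3.000e-03] rot -0.011
```

```bash
python3 -m pendant '[{"travel":[0.1,-0.024,0],"rotation":[0,0,0],"fingers":-0.3},{"travel":[0.18,-0.044,0],"rotation":[0,0,0],"fingers":-0.3},{"travel":[0.25,-0.06,0],"rotation":[0,0,0],"fingers":-0.3},{"travel":[0.25,-0.06,0],"rotation":[0,0,0],"fingers":-0.3},{"travel":[0.25,-0.06,0],"rotation":[0,0,0],"fingers":-0.3},{"travel":[0.25,-0.06,0],"rotation":[0,0,0],"fingers":-0.3},{"travel":[0.25,-0.06,0],"rotation":[0,0,0],"fingers":-0.3},{"travel":[0.25,-0.06,0],"rotation":[0,0,0],"fingers":-0.3}]'
python3 -m pendant '[{"travel":[0.25,-0.06,0],"rotation":[0,0,0],"fingers":-0.3},{"travel":[0.25,-0.06,0],"rotation":[0,0,0],"fingers":-0.3},{"travel":[0.25,-0.06,0],"rotation":[0,0,0],"fingers":-0.3},{"travel":[0.25,-0.06,0],"rotation":[0,0,0],"fingers":-0.3},{"travel":[0.25,-0.06,0],"rotation":[0,0,0],"fingers":-0.3},{"travel":[0.25,-0.06,0],"rotation":[0,0,0],"fingers":-0.3},{"travel":[0.25,-0.06,0],"rotation":[0,0,0],"fingers":-0.3},{"travel":[0.25,-0.06,0],"rotation":[0,0,0],"fingers":-0.3}]'
python3 -m pendant '[{"travel":[0.25,-0.06,0],"rotation":[0,0,0],"fingers":-0.3},{"travel":[0.2,-0.05,0],"rotation":[0,0,0],"fingers":-0.3},{"travel":[0.14,-0.034,0],"rotation":[0,0,0],"fingers":-0.3},{"travel":[0.1,-0.024,0],"rotation":[0,0,0],"fingers":-0.3},{"travel":[0,0,0],"rotation":[0,0,0],"fingers":-0.3},{"travel":[0,0,0],"rotation":[0,0,0],"fingers":-0.3},{"travel":[0,0,0],"rotation":[0,0,0],"fingers":-0.3}]'
python3 -c "
from h import *
go([513,255,16],1.43)"
```

```text
clock: 20.63
eef_pos: [535.3, -19.5, 119.1]
orientation: [-0.0, 0.76, 0.65, -0.0]
ft_force: [0.6, 0.7, -8.1]
width: 0.684
grip_force: 56.4
clock: 21.3
eef_pos: [518.6, 185.4, 119.1]
orientation: [-0.0, 0.76, 0.65, -0.0]
ft_force: [0.2, -0.2, -9.3]
width: 0.683
grip_force: 56.4
clock: 21.88
eef_pos: [513.6, 253.5, 119.1]
orientation: [0.0, 0.76, 0.65, -0.001]
ft_force: [0.3, 0.6, -8.2]
width: 0.687
grip_force: 56.4
t 21.8833 pos [513.6 253.5 119.1] yaw 1.414 q [ 0.46  0.45  0.01  1.13 -0.    2.19] w 0.687 F [ 0.34  0.6  -8.23]
travel [ 0.015 -0.008  1.031] rot -0.01
```

```bash
python3 -m pendant '[{"travel":[0,0,0.1],"rotation":[0,0,0],"fingers":-0.3},{"travel":[0,0,0.18],"rotation":[0,0,0],"fingers":-0.3},{"travel":[0,0,0.2],"rotation":[0,0,0],"fingers":-0.3},{"travel":[0,0,0.2],"rotation":[0,0,0],"fingers":-0.3},{"travel":[0,0,0.15],"rotation":[0,0,0],"fingers":-0.3},{"travel":[0,0,0.1],"rotation":[0,0,0],"fingers":-0.3},{"travel":[0,0,0],"rotation":[0,0,0],"fingers":-0.3},{"travel":[0,0,0],"rotation":[0,0,0],"fingers":-0.3}]'
python3 -m pendant '[{"travel":[0,0,0.02],"rotation":[0,0,0],"fingers":-0.3},{"travel":[0,0,0.02],"rotation":[0,0,0],"fingers":-0.3},{"travel":[0,0,0.02],"rotation":[0,0,0],"fingers":-0.3},{"travel":[0,0,0],"rotation":[0,0,0],"fingers":-0.3},{"travel":[0,0,0],"rotation":[0,0,0],"fingers":-0.3}]'
```

```text
clock: 22.55
eef_pos: [513.5, 253.7, 25.7]
orientation: [-0.0, 0.76, 0.65, -0.001]
ft_force: [0.0, -0.5, -7.1]
width: 0.684
grip_force: 56.3
clock: 22.97
eef_pos: [513.8, 254.6, 20.6]
orientation: [0.0, 0.76, 0.65, 0.0]
ft_force: [-0.1, -0.1, -8.7]
width: 0.688
grip_force: 56.3
```

```bash
python3 -m pendant '[{"travel":[0,0,0.015],"rotation":[0,0,0],"fingers":-0.3},{"travel":[0,0,0.015],"rotation":[0,0,0],"fingers":-0.3},{"travel":[0,0,0],"rotation":[0,0,0],"fingers":-0.3},{"travel":[0,0,0],"rotation":[0,0,0],"fingers":-0.3}]'
python3 -m pendant '[{"travel":[0,0,0.01],"rotation":[0,0,0],"fingers":-0.3},{"travel":[0,0,0],"rotation":[0,0,0],"fingers":-0.3},{"travel":[0,0,0],"rotation":[0,0,0],"fingers":-0.3}]'
python3 -m pendant '[{"travel":[0,0,0.01],"rotation":[0,0,0],"fingers":-0.3},{"travel":[0,0,0],"rotation":[0,0,0],"fingers":-0.3},{"travel":[0,0,0],"rotation":[0,0,0],"fingers":-0.3}]'
```

```text
clock: 23.3
eef_pos: [513.6, 254.5, 17.1]
orientation: [-0.0, 0.76, 0.65, -0.0]
ft_force: [-0.4, -0.2, -7.7]
width: 0.682
grip_force: 56.3
clock: 23.55
eef_pos: [513.7, 254.5, 16.2]
orientation: [-0.0, 0.76, 0.65, -0.0]
ft_force: [-0.1, -0.2, -8.3]
width: 0.685
grip_force: 56.3
clock: 23.8
eef_pos: [513.9, 254.6, 15.8]
orientation: [0.0, 0.76, 0.65, 0.0]
ft_force: [-0.8, 0.1, -3.7]
width: 0.685
grip_force: 57.0
```

Touchdown. I ease down another 0.6 mm and open slowly.

```bash
python3 -m pendant '[{"travel":[0,0,0.006],"rotation":[0,0,0],"fingers":-0.3},{"travel":[0,0,0],"rotation":[0,0,0],"fingers":-0.3},{"travel":[0,0,0],"rotation":[0,0,0],"fingers":0.4},{"travel":[0,0,0],"rotation":[0,0,0],"fingers":0.5},{"travel":[0,0,0],"rotation":[0,0,0],"fingers":0.6},{"travel":[0,0,0],"rotation":[0,0,0],"fingers":0.8},{"travel":[0,0,0],"rotation":[0,0,0],"fingers":1},{"travel":[0,0,0],"rotation":[0,0,0],"fingers":1}]'
python3 -m pendant '[{"travel":[0,0,0],"rotation":[0,0,0],"fingers":1},{"travel":[0,0,-0.05],"rotation":[0,0,0],"fingers":1},{"travel":[0,0,-0.1],"rotation":[0,0,0],"fingers":1},{"travel":[0,0,-0.2],"rotation":[0,0,0],"fingers":1},{"travel":[0,0,-0.3],"rotation":[0,0,0],"fingers":1},{"travel":[0,0,-0.3],"rotation":[0,0,0],"fingers":1},{"travel":[0,0,-0.3],"rotation":[0,0,0],"fingers":1},{"travel":[0,0,-0.2],"rotation":[0,0,0],"fingers":1}]'
python3 -m pendant '[{"travel":[-0.3,0,-0.1],"rotation":[0,0,0],"fingers":1},{"travel":[-0.3,0,0],"rotation":[0,0,0],"fingers":1},{"travel":[-0.35,0,0],"rotation":[0,0,0],"fingers":1},{"travel":[-0.35,0,0],"rotation":[0,0,0],"fingers":1},{"travel":[-0.35,0,0],"rotation":[0,0,0],"fingers":1},{"travel":[-0.35,0,0],"rotation":[0,0,0],"fingers":1},{"travel":[-0.35,0,0],"rotation":[0,0,0],"fingers":1},{"travel":[-0.35,0,0],"rotation":[0,0,0],"fingers":1}]'
python3 -m pendant '[{"travel":[-0.35,0,0],"rotation":[0,0,0],"fingers":1},{"travel":[-0.35,0,0],"rotation":[0,0,0],"fingers":1},{"travel":[-0.35,0,0],"rotation":[0,0,0],"fingers":1},{"travel":[-0.35,0,0],"rotation":[0,0,0],"fingers":1},{"travel":[-0.35,0,0],"rotation":[0,0,0],"fingers":1},{"travel":[-0.35,0,0],"rotation":[0,0,0],"fingers":1},{"travel":[0,0,0],"rotation":[0,0,0],"fingers":1},{"travel":[0,0,0],"rotation":[0,0,0],"fingers":1}]'
python3 -c "
from h import *
a=optics.read_camera('top')[100:310,130:410];b=optics.read_camera('side')[130:340,160:440]
cv2.imwrite('pics/c7.png',cv2.resize(np.hstack([a,b])[:,:,::-1],(800,300),interpolation=cv2.INTER_CUBIC))"
```

```text
clock: 24.47
eef_pos: [514.2, 254.8, 14.9]
orientation: [0.0, 0.76, 0.65, 0.0]
ft_force: [-0.8, -0.1, 0.4]
width: 1.003
grip_force: 0.0
clock: 25.13
eef_pos: [515.0, 255.1, 164.2]
orientation: [0.001, 0.76, 0.65, 0.003]
ft_force: [1.0, 1.2, 0.1]
width: 1.001
grip_force: 0.0
clock: 25.8
eef_pos: [471.6, -13.7, 171.0]
orientation: [0.001, 0.76, 0.65, 0.001]
ft_force: [0.4, 0.5, -0.1]
width: 0.999
grip_force: 0.0
clock: 26.47
eef_pos: [439.0, -221.4, 170.6]
orientation: [0.001, 0.761, 0.648, 0.0]
ft_force: [0.4, 0.6, 0.6]
width: 0.998
grip_force: 0.0
```

View pics/c7.png

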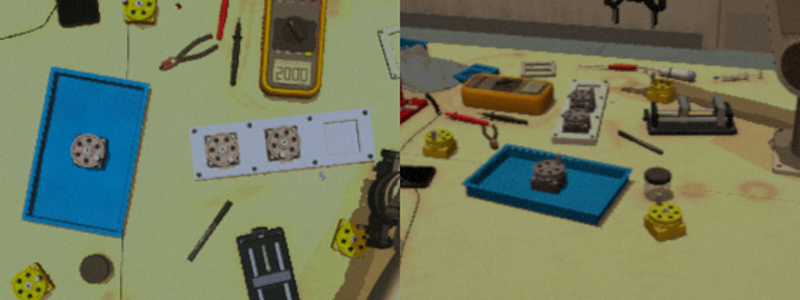

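The binding unit stands upright near the tray's middle, at (90,151) in the top view. The other two are seated at (222,150) and (282,143), and the cutters and marker are undisturbed.

```bash
python3 -c "
from plant import order
print(order.finish_job())"
```

```text
the job is handed in; nothing more can be done
None
```

I turned all three pulleys about half a turn, felt the rightmost one bind (about 3.5 N at the pin, the others near zero), set it upright in the blue tray with the other two still seated, and handed the job in; no verdict was returned.

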